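# Bring the wide jar round to the cubby door and hold it there

## Robot

A 6-joint arm with a two-finger parallel gripper is mounted at the origin on the work surface. World frame = base frame: x ahead of the robot, y to its left, z up, the work surface at z = 0. Lengths are in m, angles in rad, forces in N, time in s.
With the tool pointing down it reaches from about 0.35 to 0.975 m from the base axis. Payload 4.9 kg.
Tool frame: the origin (TCP) lies between the finger pads, 19 mm behind the fingertips; this is the grasp point; z points along the fingers, y is the line along which they close (so a half turn about z gives the same grasp; the last joint's range is limited). The gripper opens to 85 mm and grips with 20 to 120 N. Pads are 22 mm wide; open, the fingers measure 114 mm over their backs; the gripper's body (76 mm by 85 mm) begins 54 mm behind the grasp point. The pads swing forward as they close: fully open they stand 13 mm farther back than shut.
Start: joints at [1.162, 0.053, 1.613, -0, 1.476, -0.119], TCP at [0.179, 0.599, 0.25] pointing down, gripper open.
Joint ranges: [-3.01, 3.01], [-1.01, 2.22], [0.06, 2.58], [-1.02, 4.17], [0.09, 2.62], [-3.14, 3.14]. Speed limits (rad/s): [2.57, 2.57, 3.14, 3.14, 3.14, 3.14].

## Interface

Orientations are given as a rotation vector (axis times angle).
In Python, from station import ctrl, optics gives the robot as it stands (ctrl), with the cameras (optics).
- The arm moves only by the tool step_hand, called after ">>>" by a JSON object that holds its "method" and its "body". Schema: {"type":"object","properties":{"deltas":{"type":"object","properties":{"steps":{"type":"array","items":{"type":"array","items":{"type":"number"},"minItems":7,"maxItems":7},"minItems":1,"maxItems":20}},"additionalProperties":false,"required":["steps"]},"grip_n":{"type":"number"},"only":{"type":"string"},"quiet":{"type":"boolean"},"lines":{"type":"string"}},"required":["deltas"],"additionalProperties":false}. deltas is an object whose key "steps" holds a list of rows, 1 to 20 of them, each of 7 numbers: the finger opening in m, then dx, dy, dz in normalised numbers (1 is 0.75 m), then a rotation vector rx, ry, rz in parts of the range, where 1.0 means 2 pi rad; each row is the pose to reach, as a shift and turn from the pose commanded when the call began, along the tool's axes at that moment; what a row does not reach only later rows make up. A row lasts 1/12 s, in which the tool goes at most 0.0417 m and 0.125 rad, less where a joint would pass 70% of its speed; a pose out of reach is approached as far as the arm can. The fingers move at their own pace and stop on an object; grip_n is the grip in N (left out, the last holds). Time passes only in rows, so rows that do not move let the fingers close. The tool returns the time, the measured TCP pose, the force, the opening and the grip force at its end. only (a regular expression) keeps the lines of the reply that match it, lines (a string "A,B") keeps lines A to B, and quiet returns only ok. Shift and turn numbers lie between -1 and 1, and a call with a number outside is refused. Input that does not fit is refused with a message, and nothing moves.
- ctrl.get_obs(): the state, without advancing time (a new reading comes with each control period).
- optics.get_image(name): name is "side" or "top"; returns the picture (384x512x3 uint8, red, green, blue); there is no depth.
- optics.camera_params(name): a dict with "fx", "fy", "cx", "cy" (pixels), "k1" (the pictures are not rectified: a ray, as slopes to the right and down, at radius r is drawn at 1 + k1 r^2 times it, then the intrinsics apply), "T" (4x4, takes a point from camera to world coordinates). Camera axes: x right, y down, z forward; pixel columns grow to the right and rows downward; lengths in m; the calibration is good to about 2 mm. A picture is of the moment at which its call begins. camera_params takes no time and is no camera call.
- ctrl.finish_job(): hands the job in; it is judged then, once.
The state is a dict: "t": time; "q": joint angles; "dq": joint speeds; "effort": joint torques, N m; "tool_pos": TCP position; "tool_rot": TCP orientation; "contact_force": force on the tool from outside, world axes, zero at the start; "wrist_torque": the same for the moment, N m; "opening": finger opening in m; "grip_force": force on a finger pad.
Only numpy, scipy, OpenCV 4.12 (cv2) and the standard library are available. Lean on these libraries where they do the work, as an engineer would, in place of code of your own. Each camera call takes 0.05 s, during which the arm holds its last target. There are 200 camera calls.

## Task

Swing the door of the small desk cubby wide open by its handle, then turn the turntable inside by the bar grip on top of its centre post until the short wide jar stands at the front, centred in the open doorway, so that it could be slid straight out. Finish while still gripping the bar and holding the turntable still: do not let go. Do not touch the jars with the robot or upset them, and leave the other things on the desk where they are.

Things in the scene. Friction and masses are not known exactly. Their poses are not given: they have to be found in the camera images.
- cubby: low cubby fixed to the desk, 208 x 208 mm outside, 100 mm high, open at the top: wooden floor and front 8 mm, clear plastic sides and back 6 mm. Origin: centre of its underside. Its front (door side) looks along its own -x, roughly to the robot; z up. The doorway, 104 mm wide, is in the middle of the front.
- door (a joint): wooden door in the cubby's front: 0 closed, grows as it opens outwards (to the cubby's -x), up to 1.8 rad; starts 0 to 0.1. Vertical hinge at the doorway's left (+y) edge; seen from above it opens clockwise. Panel 100 mm wide, 8 mm thick, top 96 mm above the desk. Slightly stiff (0.02 N m), stays where left.
- door_handle (a point): point on the door's handle, 80 mm above the desk: vertical steel bar, diameter 10 mm, axis 32 mm out from the door's outer face and 85 mm along the door from the hinge; spans 35 to 99 mm above the desk, free at its top; two level 8 mm stubs (46 and 88 mm up) join it to the door. Frame: x normal to the door (-x outwards), y along the door from handle to hinge, z up.
- door_hinge (a point): point on the hinge axis, 80 mm above the desk; frame as for door_handle.
- turntable: grey disc, 180 mm diameter, centred in the cubby, top 24 mm above the desk, turns either way about the vertical (friction 0.015 N m, stays where left). A cross divider 22 mm high makes four bays (at +x, -x, +y, -y) with a loose jar in each; a 16 mm centre post carries a black bar grip. Origin: on the axis, 8 mm above the desk; x along the bar, z up.
- knob_grip (a point): point on the axis inside the bar grip, 140 mm above the desk. The bar turns with the turntable: 56 mm long (turntable x), 14 mm thick (y), from 116 to 158 mm above the desk, higher than all jars and walls. Frame as turntable.
- front_spot (a point): point fixed to the cubby, at the front of the turntable's surface, in the middle of the doorway: 55 mm from the axis towards the front (-x of the cubby), 24 mm above the desk. The wide jar's origin belongs here.
- jar_wide: the wanted jar: the short wide glass jar with a red screw lid, 52 mm in diameter, 50 mm tall, standing loose on the turntable 55 mm from its axis and carried round with it; origin: centre of its underside, z up.
- jar_slim1: a tall slim glass jar with a red screw lid, 38 mm in diameter, 62 mm tall, loose on the turntable; origin: centre of its underside, z up. One of three alike; not the wanted jar.
- jar_slim2: a tall slim glass jar with a red screw lid, 38 mm in diameter, 62 mm tall, loose on the turntable; origin: centre of its underside, z up. One of three alike; not the wanted jar.
- jar_slim3: a tall slim glass jar with a red screw lid, 38 mm in diameter, 62 mm tall, loose on the turntable; origin: centre of its underside, z up. One of three alike; not the wanted jar.
- abacus: a green plastic abacus lying flat, about 122 x 190 x 16 mm, loose; origin: centre of its underside. Bystander.
- compass: a stainless steel drawing compass lying flat beside the cubby, about 155 x 50 x 10 mm, loose; origin: its middle, on the desk; x towards its points. Bystander.
- pencil1: a grey mechanical pencil with a press-button top, about 9 mm thick and 133 mm long, lying loose; origin: its middle, on the desk; x along the pencil. Bystander.
- pencil2: a grey mechanical pencil with a press-button top, about 9 mm thick and 133 mm long, lying loose; origin: its middle, on the desk; x along the pencil. Bystander.
- rack: a slotted black pen rack fixed to the desk, 90 x 200 mm, 47 mm high; origin: centre of its underside. Bystander.

How it is judged:
By the outcome, as a careful person would: the job done as asked, in the order asked, and still so for the second after the job is handed in, while the arm keeps its last pose, push and grip.
It also fails if it takes over 64 s, if anything falls off the work surface, if the arm or the gripper's body presses on something with over 40 N, if the wrist force passes 120 N, or if a joint passes its speed limit or range.

## Working session

There is one attempt and no reset: what is moved stays moved. The work goes in short steps, Python scripts to look and compute and a tool call to move; the robot and the scene stay as the last step left them, time stands still between calls to the robot, and variables do not carry over. Pictures are saved under pics/ and viewed, at most 10 in all, crops included, and the job is handed in when it is done.

```bash
ls; mkdir -p pics; python3 - <<'E'
from station import ctrl, optics
import cv2,numpy as np
for n in ("top","side"):
    im=optics.get_image(n); cv2.imwrite(f"pics/{n}0.png",im[:,:,::-1]); p=optics.camera_params(n)
    print(n,{k:np.round(v,4) for k,v in p.items()})
o=ctrl.get_obs(); print(o["t"],o["tool_pos"],o["tool_rot"])
E
```

```text
pics
station.py
top {'fx': np.float64(354.7829), 'fy': np.float64(354.7829), 'cx': np.float64(256.6068), 'cy': np.float64(190.926), 'k1': np.float64(0.0194), 'T': array([[-0.0017, -0.9975,  0.0711,  0.4837],
       [-1.    ,  0.0019,  0.0017, -0.0043],
       [-0.0018, -0.0711, -0.9975,  1.0946],
       [ 0.    ,  0.    ,  0.    ,  1.    ]])}
side {'fx': np.float64(451.0107), 'fy': np.float64(451.0107), 'cx': np.float64(254.2589), 'cy': np.float64(191.8713), 'k1': np.float64(-0.12), 'T': array([[ 0.9981, -0.0332,  0.0526,  0.4894],
       [-0.061 , -0.6881,  0.7231, -0.9088],
       [ 0.0121, -0.7249, -0.6888,  1.0009],
       [ 0.    ,  0.    ,  0.    ,  1.    ]])}
0.1 [0.17838392 0.59846    0.24888988] [-4.53565582e-01 -3.10817836e+00  2.76896382e-03]
```

View pics/top0.png

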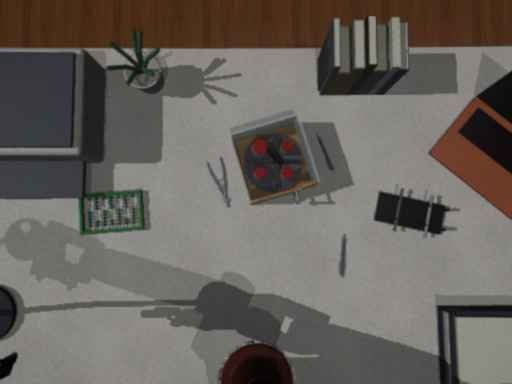

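View pics/side0.png

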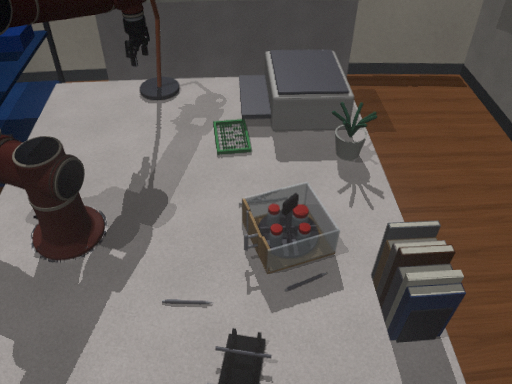

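The top view shows the cubby around (275,158) with four red lids. The biggest lid is at about (261,147), the handle is near (297,194), and the compass is to the left. Next I'll enlarge and measure.

```bash
cat > h.py <<'E'
import cv2,numpy as np
from station import ctrl, optics
def ray(n,uv):
    p=optics.camera_params(n); d=np.array([(uv[0]-p["cx"])/p["fx"],(uv[1]-p["cy"])/p["fy"]]); s=d.copy()
    for _ in range(20): s=d/(1+p["k1"]*(s@s))
    T=np.array(p["T"]); return T[:3,3],T[:3,:3]@np.array([s[0],s[1],1])
def onz(n,uv,z):
    o,d=ray(n,uv); return o+d*(z-o[2])/d[2]
def proj(n,P):
    p=optics.camera_params(n);T=np.array(p["T"]); c=T[:3,:3].T@(np.array(P)-T[:3,3]); s=c[:2]/c[2]; s=s*(1+p["k1"]*(s@s))
    return s*[p["fx"],p["fy"]]+[p["cx"],p["cy"]]
def two(a,b):
    o1,d1=ray("top",a);o2,d2=ray("side",b)
    k=np.linalg.lstsq(np.c_[d1,-d2],o2-o1,rcond=None)[0]
    return (o1+k[0]*d1+o2+k[1]*d2)/2, np.linalg.norm(o1+k[0]*d1-o2-k[1]*d2)
def crop(n,x,y,w,h,k,name,im=None):
    im=optics.get_image(n) if im is None else im
    cv2.imwrite("pics/"+name,cv2.resize(im[y:y+h,x:x+w,::-1],None,fx=k,fy=k,interpolation=cv2.INTER_CUBIC)); return im
def red(im,box):
    x,y,w,h=box; c=im[y:y+h,x:x+w].astype(int)
    m=((c[...,0]>80)&(c[...,0]>2.2*c[...,1])&(c[...,0]>2.2*c[...,2])).astype(np.uint8)
    n,l,s,ce=cv2.connectedComponentsWithStats(m)
    return [(s[i,4],ce[i]+[x,y]) for i in range(1,n) if s[i,4]>15]
E
python3 - <<'E'
from h import *
im=crop("top",205,100,125,115,6,"topc.png")
for a,c in red(im,(225,100,100,110)): print("top",a,c.round(1),onz("top",c,.086).round(4),onz("top",c,.074).round(4))
im=crop("side",225,165,130,110,6,"sidec.png")
for a,c in red(im,(235,180,110,90)): print("side",a,c.round(1),onz("side",c,.086).round(4),onz("side",c,.074).round(4))
E
```

```text
top 170 [259.7 145.9] [ 0.6853 -0.0116  0.086 ] [ 0.6877 -0.0117  0.074 ]
top 94 [287. 145.] [ 0.6877 -0.0901  0.086 ] [ 0.6901 -0.0911  0.074 ]
top 94 [259.9 171.9] [ 0.6101 -0.0122  0.086 ] [ 0.6117 -0.0123  0.074 ]
top 96 [287.  172.1] [ 0.6096 -0.0897  0.086 ] [ 0.6111 -0.0907  0.074 ]
side 67 [273.5 207.8] [ 0.6099 -0.0167  0.086 ] [ 0.6115 -0.005   0.074 ]
side 126 [300.3 209.9] [ 0.685  -0.0288  0.086 ] [ 0.6875 -0.0173  0.074 ]
side 84 [304.3 226.8] [ 0.6873 -0.0933  0.086 ] [ 0.6899 -0.0826  0.074 ]
side 85 [276.  227.9] [ 0.6096 -0.0933  0.086 ] [ 0.6112 -0.0826  0.074 ]
```

View pics/topc.png

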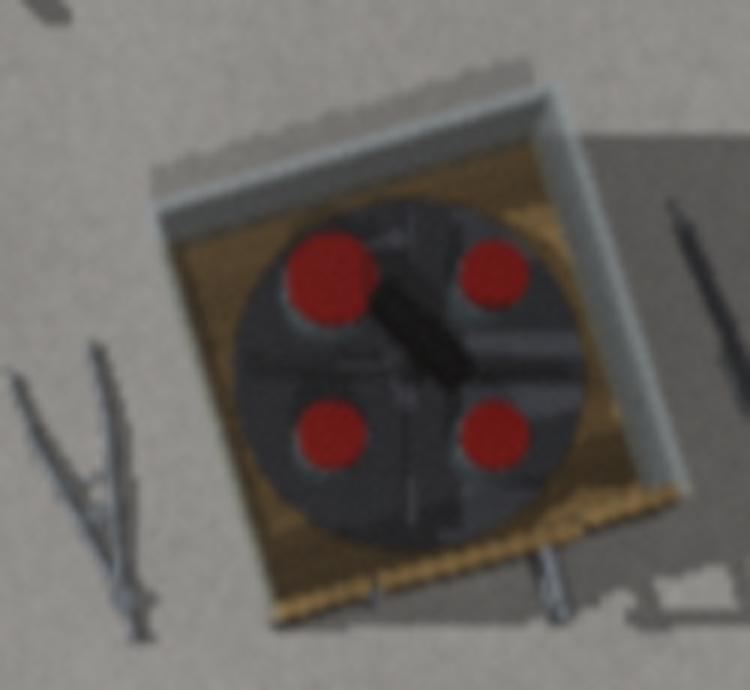

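View pics/sidec.png

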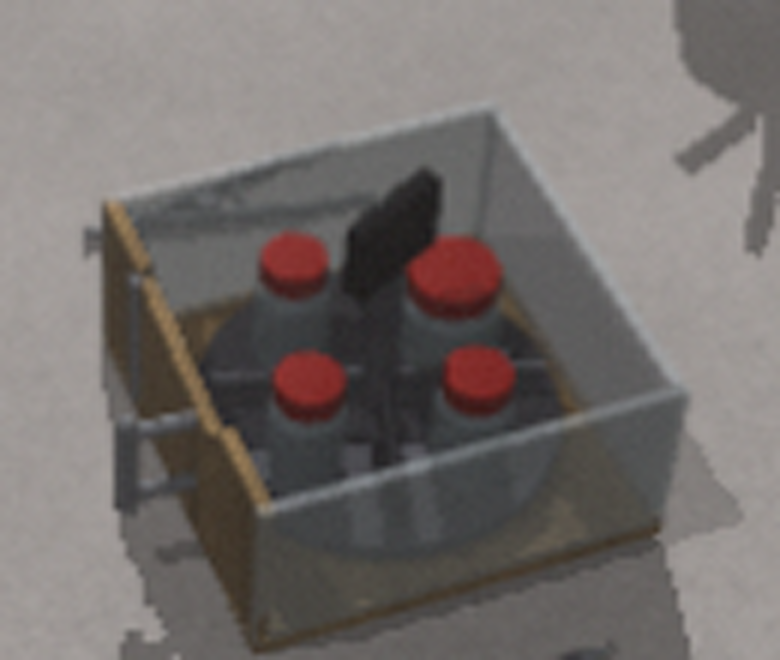

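```bash
python3 - <<'E'
from h import *
C=np.array([[160,208],[550,90],[685,490],[275,620]])/6+[205,100]
P=[onz("top",c,.1)[:2] for c in C]; print(np.round(P,4),np.mean(P,0).round(4))
for i in range(4):
    d=P[(i+1)%4]-P[i]; print(np.linalg.norm(d).round(4),np.degrees(np.arctan2(d[1],d[0])).round(1))
ht=np.array([562,612])/6+[205,100]; hs=np.array([127,422])/6+[225,165]
print("handle top",onz("top",ht,.099),onz("side",hs,.099),two(ht,hs))
b=[onz("top",np.array(u)/6+[205,100],.158)[:2] for u in ([388,290],[458,370])]; d=b[0]-b[1]; print("bar",b,np.degrees(np.arctan2(d[1],d[0])),np.mean(b,0))
yaw=np.radians(17.6);R=np.array([[np.cos(yaw),-np.sin(yaw)],[np.sin(yaw),np.cos(yaw)]])
c=np.array([.649,-.051])
for p in ([-.104,.052],[-.136,-.034]):
    w=c+R@p; print(p,w.round(4),(proj("top",[*w,.099])-[205,100])*6,(proj("side",[*w,.099])-[225,165])*6)
E
```

```bash
cat >> h.py <<'E'
from scipy.spatial.transform import Rotation as Ro
def to(pos,yang,label=""):
    """shift+turn in tool axes to world pos, tool down, tool y at yang deg (mod 180, nearest)"""
    o=ctrl.get_obs(); R=Ro.from_rotvec(o["tool_rot"]); M=R.as_matrix()
    cur=np.degrees(np.arctan2(M[1,1],M[0,1])); 
    if yang is None: yang=cur
    else: yang=cur+((yang-cur+90)%180-90)
    a=np.radians(yang); y=np.array([np.cos(a),np.sin(a),0]); z=np.array([0,0,-1.]); G=np.c_[np.cross(y,z),y,z]
    print(label,"yang",round(cur,1),"->",round(yang,1),"d",(M.T@(np.array(pos)-o["tool_pos"])).round(4),"r",(R.inv()*Ro.from_matrix(G)).as_rotvec().round(3),"q6",o["q"][5])
E
python3 - <<'E'
from h import *
to([.525,-.123,.2],104); to([.525,-.123,.085],104)
E
```

```text
yang 73.4 -> 104.0 d [-0.5383 -0.5924  0.0499] r [-0.001 -0.001 -0.534] q6 -0.11898210876861869
 yang 73.4 -> 104.0 d [-0.5384 -0.5922  0.1649] r [-0.001 -0.001 -0.534] q6 -0.11898210876861869
```

The rows are not in the units I measure in: shifts go in shares of 0.75 m and turns go in shares of 2 pi rad. I convert before sending: -0.592 m is -0.7893, -0.538 m is -0.7173, -0.534 rad is -0.085.

>>> {"method": "step_hand", "body": {"deltas": {"steps": [[0.085, -0.7173, -0.7893, 0, 0, 0, -0.085], [0.085, -0.7173, -0.7893, 0, 0, 0, -0.085], [0.085, -0.7173, -0.7893, 0, 0, 0, -0.085], [0.085, -0.7173, -0.7893, 0, 0, 0, -0.085], [0.085, -0.7173, -0.7893, 0, 0, 0, -0.085], [0.085, -0.7173, -0.7893, 0, 0, 0, -0.085], [0.085, -0.7173, -0.7893, 0, 0, 0, -0.085], [0.085, -0.7173, -0.7893, 0, 0, 0, -0.085], [0.085, -0.7173, -0.7893, 0, 0, 0, -0.085], [0.085, -0.7173, -0.7893, 0, 0, 0, -0.085], [0.085, -0.7173, -0.7893, 0, 0, 0, -0.085], [0.085, -0.7173, -0.7893, 0, 0, 0, -0.085], [0.085, -0.7173, -0.7893, 0, 0, 0, -0.085], [0.085, -0.7173, -0.7893, 0, 0, 0, -0.085], [0.085, -0.7173, -0.7893, 0, 0, 0, -0.085], [0.085, -0.7173, -0.7893, 0, 0, 0, -0.085], [0.085, -0.7173, -0.7893, 0, 0, 0, -0.085], [0.085, -0.7173, -0.7893, 0, 0, 0, -0.085], [0.085, -0.7173, -0.7893, 0, 0, 0, -0.085], [0.085, -0.7173, -0.7893, 0, 0, 0, -0.085]]}, "grip_n": 30}}

```text
t: 1.87
tool_pos: [0.5261, -0.1268, 0.2497]
tool_rot: [0.376, -3.119, 0.003]
contact_force: [-0.5, -0.5, 0.4]
opening: 0.0849
grip_force: 0.0
```

```bash
python3 -c "
from h import *
to([.525,-.123,.13],104); to([.525,-.123,.085],104)"
```

```text
 yang 103.7 -> 104.0 d [0.0002 0.0041 0.1197] r [-0.002 -0.    -0.005] q6 -2.1836882938165822
 yang 103.7 -> 104.0 d [0.0002 0.0042 0.1647] r [-0.002 -0.    -0.005] q6 -2.1836882938165822
```

Scaled: 0.165 m is 0.22, 0.004 m is 0.0053.

>>> {"method": "step_hand", "body": {"deltas": {"steps": [[0.085, 0, 0.0053, 0.22, 0, 0, 0], [0.085, 0, 0.0053, 0.22, 0, 0, 0], [0.085, 0, 0.0053, 0.22, 0, 0, 0], [0.085, 0, 0.0053, 0.22, 0, 0, 0], [0.085, 0, 0.0053, 0.22, 0, 0, 0], [0.085, 0, 0.0053, 0.22, 0, 0, 0]]}}}

```text
t: 2.37
tool_pos: [0.5219, -0.1172, 0.0827]
tool_rot: [0.382, -3.113, -0.005]
contact_force: [0.6, -1.3, 0.7]
opening: 0.0852
grip_force: 0.0
```

```bash
python3 - <<'E'
from h import *
crop("side",215,165,110,110,5,"s1.png")
E
```

```text
(no output)
```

View pics/s1.png

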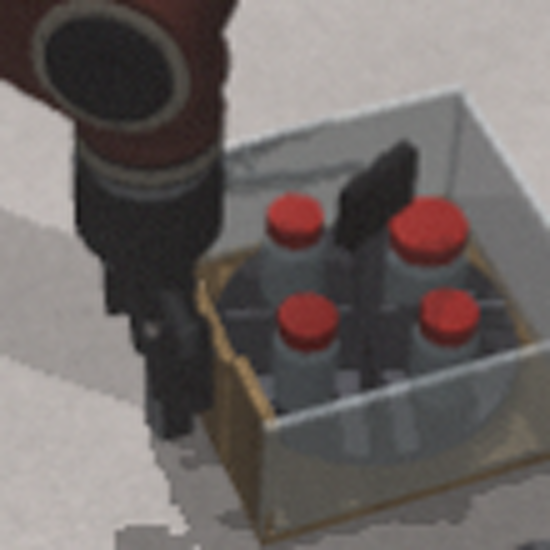

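The picture shows the gripper straddling the handle without touching the door front. I'll close it now.

>>> {"method": "step_hand", "body": {"deltas": {"steps": [[0, 0, 0, 0, 0, 0, 0], [0, 0, 0, 0, 0, 0, 0], [0, 0, 0, 0, 0, 0, 0], [0, 0, 0, 0, 0, 0, 0], [0, 0, 0, 0, 0, 0, 0], [0, 0, 0, 0, 0, 0, 0], [0, 0, 0, 0, 0, 0, 0], [0, 0, 0, 0, 0, 0, 0]]}, "grip_n": 30}}

```text
t: 3.08
tool_pos: [0.5245, -0.1214, 0.0861]
tool_rot: [-0.383, 3.118, -0.011]
contact_force: [-0.7, -10.7, 1.5]
opening: 0.0093
grip_force: 30.6
```

```bash
python3 -c "
from h import *
to([.525,-.123,.085],104)"
```

```text
 yang 104.0 -> 104.0 d [-0.0001 -0.0017  0.0011] r [-0.007 -0.     0.   ] q6 -2.1754195317738905
```

```bash
cat >> h.py <<'E'
def arc(H,ths,off=(0,0)):
    o=ctrl.get_obs(); M=Ro.from_rotvec(o["tool_rot"]).as_matrix(); p=o["tool_pos"][:2]-H; print("arm",np.linalg.norm(p).round(4))
    for t in ths:
        q=Ro.from_euler("z",-t).as_matrix()[:2,:2]@(p+off)-p
        print(round(t,2),(M.T@[*q,0]).round(4))
E
python3 -c "
from h import *
arc(np.array([.5373,-.033]),np.arange(.1,.85,.1),(0,-.001))"
```

```text
arm 0.0893
0.1 [ 0.0084  0.0028 -0.    ]
0.2 [ 0.0162  0.0075 -0.    ]
0.3 [ 0.0234  0.0128 -0.0001]
0.4 [ 0.0301  0.0189 -0.0001]
0.5 [ 0.0362  0.0256 -0.0002]
0.6 [ 0.0415  0.0328 -0.0002]
0.7 [ 0.0461  0.0406 -0.0003]
0.8 [ 0.0499  0.0488 -0.0003]
```

Scaled: 0.05 m is 0.0667, 0.0488 m is 0.0651, 0.8 rad is 0.1273.

>>> {"method": "step_hand", "body": {"deltas": {"steps": [[0, 0.0112, 0.0037, 0, 0, 0, 0.0159], [0, 0.0216, 0.01, 0, 0, 0, 0.0318], [0, 0.0312, 0.0171, 0, 0, 0, 0.0477], [0, 0.04, 0.0252, 0, 0, 0, 0.0637], [0, 0.0483, 0.0341, 0, 0, 0, 0.0796], [0, 0.0553, 0.0437, 0, 0, 0, 0.0955], [0, 0.0615, 0.0541, 0, 0, 0, 0.1114], [0, 0.0667, 0.0651, 0, 0, 0, 0.1273], [0, 0.0667, 0.0651, 0, 0, 0, 0.1273]]}}}

```text
t: 3.83
tool_pos: [0.4617, -0.0846, 0.086]
tool_rot: [-0.865, -3.017, 0.01]
contact_force: [-9.3, -9.5, 8.2]
opening: 0.0086
grip_force: 31.4
```

```bash
python3 -c "
from h import *
o=ctrl.get_obs();print(o['contact_force'],o['wrist_torque'],o['q'][5])
arc(np.array([.5373,-.033]),np.arange(.1,.85,.1))"
```

```text
[-9.32350615 -9.52325784  8.15728428] [-1.23908255  1.46895489 -0.1126987 ] -1.3462376719023843
arm 0.0916
0.1 [ 0.0082  0.0041 -0.    ]
0.2 [ 0.0159  0.009  -0.    ]
0.3 [ 0.0231  0.0146 -0.0001]
0.4 [ 0.0297  0.0209 -0.0001]
0.5 [ 0.0357  0.0279 -0.0001]
0.6 [ 0.0409  0.0354 -0.0002]
0.7 [ 0.0454  0.0434 -0.0002]
0.8 [ 0.049   0.0518 -0.0003]
```

Scaled: 0.05 m is 0.0667, 0.0495 m is 0.066, 0.8 rad is 0.1273.

>>> {"method": "step_hand", "body": {"deltas": {"steps": [[0, 0.0109, 0.0028, 0, 0, 0, 0.0159], [0, 0.0212, 0.0093, 0, 0, 0, 0.0318], [0, 0.0308, 0.0168, 0, 0, 0, 0.0477], [0, 0.04, 0.0253, 0, 0, 0, 0.0637], [0, 0.048, 0.0347, 0, 0, 0, 0.0796], [0, 0.0547, 0.0447, 0, 0, 0, 0.0955], [0, 0.0609, 0.0553, 0, 0, 0, 0.1114], [0, 0.066, 0.0667, 0, 0, 0, 0.1273], [0, 0.066, 0.0667, 0, 0, 0, 0.1273]]}}}

```text
t: 4.58
tool_pos: [0.4459, -0.0132, 0.0858]
tool_rot: [-1.969, -2.44, 0.005]
contact_force: [-12.6, 1.5, 14.1]
opening: 0.0089
grip_force: 32.1
```

```bash
python3 - <<'E'
from h import *
crop("side",190,140,160,140,5,"s2.png")
E
```

```text
(no output)
```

View pics/s2.png

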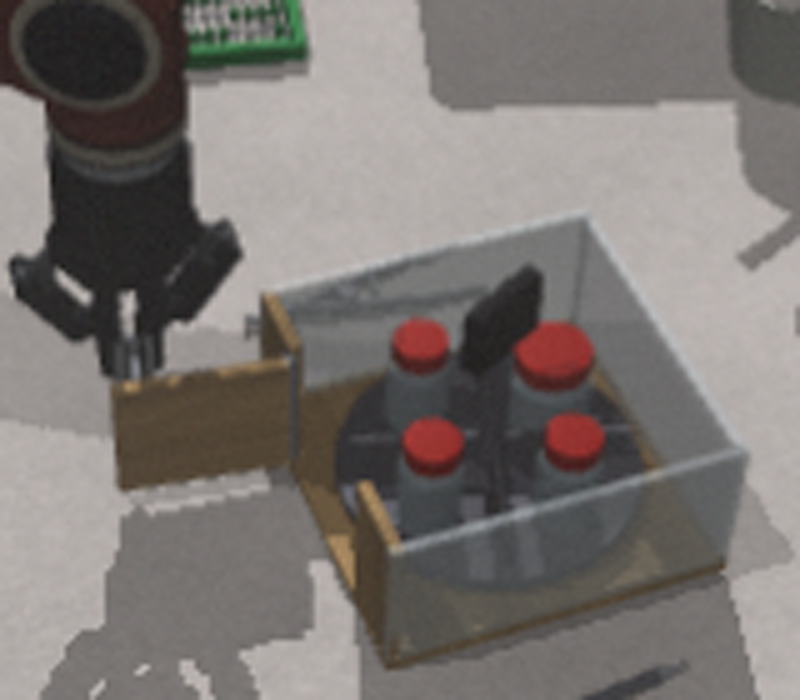

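The door now stands about 1.65 rad open, with the compass untouched. I'll let go of the handle and lift straight up.

Scaled: -0.14 m is -0.1867, -0.12 m is -0.16.

>>> {"method": "step_hand", "body": {"deltas": {"steps": [[0.05, 0, 0, 0, 0, 0, 0], [0.05, 0, 0, 0, 0, 0, 0], [0.05, 0, 0, 0, 0, 0, 0], [0.05, 0, 0, 0, 0, 0, 0], [0.05, 0, 0, -0.0533, 0, 0, 0], [0.05, 0, 0, -0.1067, 0, 0, 0], [0.05, 0, 0, -0.16, 0, 0, 0], [0.07, 0, 0, -0.1867, 0, 0, 0], [0.07, 0, 0, -0.1867, 0, 0, 0]]}}}

```text
t: 5.38
tool_pos: [0.4512, -0.0151, 0.2319]
tool_rot: [1.964, 2.439, 0.009]
contact_force: [0.7, 0.0, 0.9]
opening: 0.07
grip_force: 0.0
```

```bash
python3 - <<'E'
from h import *
im=optics.get_image("top")
for a,c in red(im,(225,100,100,110)): print("top",a,c.round(1),onz("top",c,.074 if a>130 else .086).round(4))
to([.648,-.0515,.225],-45); to([.648,-.0515,.14],-45)
E
```

```text
top 175 [259.8 145.9] [ 0.6878 -0.012   0.074 ]
top 97 [287.  145.2] [ 0.6873 -0.0902  0.086 ]
top 98 [287. 172.] [ 0.6096 -0.0897  0.086 ]
top 83 [259.8 172.1] [ 0.6096 -0.012   0.086 ]
 yang 12.3 -> -45.0 d [-0.0781  0.1858  0.0049] r [ 0.007 -0.001  1.   ] q6 -0.41340521151467696
 yang 12.3 -> -45.0 d [-0.0778  0.1852  0.0899] r [ 0.007 -0.001  1.   ] q6 -0.41340521151467696
```

Scaled: 0.186 m is 0.248, -0.078 m is -0.104, 1 rad is 0.1592.

>>> {"method": "step_hand", "body": {"deltas": {"steps": [[0.05, -0.104, 0.248, 0, 0, 0, 0.1592], [0.05, -0.104, 0.248, 0, 0, 0, 0.1592], [0.05, -0.104, 0.248, 0, 0, 0, 0.1592], [0.05, -0.104, 0.248, 0, 0, 0, 0.1592], [0.05, -0.104, 0.248, 0, 0, 0, 0.1592], [0.05, -0.104, 0.248, 0, 0, 0, 0.1592], [0.05, -0.104, 0.248, 0, 0, 0, 0.1592], [0.05, -0.104, 0.248, 0, 0, 0, 0.1592], [0.05, -0.104, 0.248, 0, 0, 0, 0.1592], [0.05, -0.104, 0.248, 0, 0, 0, 0.1592]]}}}

```text
t: 6.27
tool_pos: [0.6456, -0.0509, 0.2227]
tool_rot: [-2.899, -1.207, 0.004]
contact_force: [0.2, -0.6, 0.6]
opening: 0.0501
grip_force: 0.0
```

```bash
python3 - <<'E'
from h import *
to([.648,-.0515,.138],-45)
crop("side",190,140,160,140,5,"s3.png")
E
```

```text
 yang -44.8 -> -45.0 d [0.0014 0.0024 0.0847] r [-0.003  0.002  0.003] q6 0.588489782235005
```

View pics/s3.png

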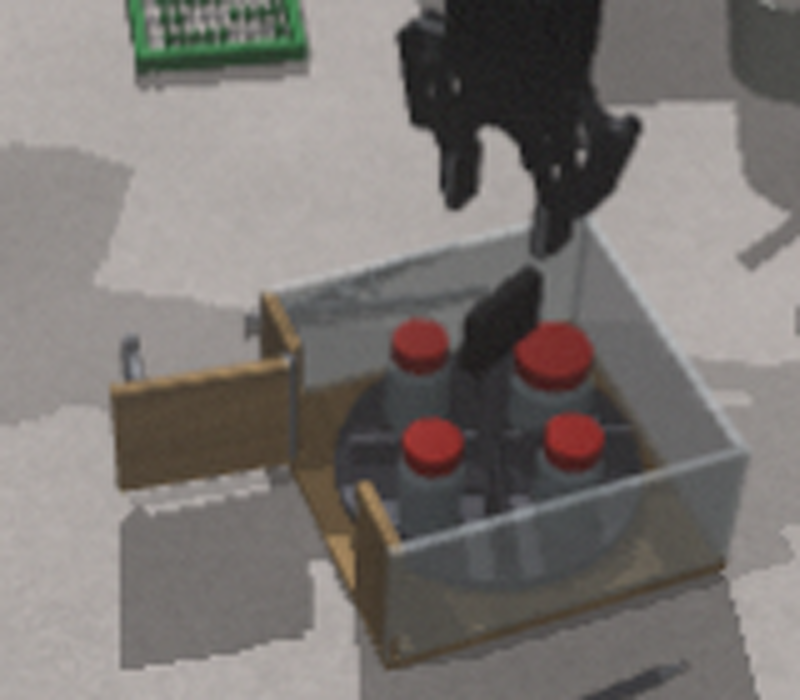

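The door stays open and the fingers straddle the bar from above, so I'll lower and grip.

Scaled: 0.085 m is 0.1133, 0.002 m is 0.0027.

>>> {"method": "step_hand", "body": {"deltas": {"steps": [[0.05, 0.0013, 0.0027, 0.1133, 0, 0, 0], [0.05, 0.0013, 0.0027, 0.1133, 0, 0, 0], [0.05, 0.0013, 0.0027, 0.1133, 0, 0, 0], [0.05, 0.0013, 0.0027, 0.1133, 0, 0, 0], [0, 0.0013, 0.0027, 0.1133, 0, 0, 0], [0, 0.0013, 0.0027, 0.1133, 0, 0, 0], [0, 0.0013, 0.0027, 0.1133, 0, 0, 0], [0, 0.0013, 0.0027, 0.1133, 0, 0, 0], [0, 0.0013, 0.0027, 0.1133, 0, 0, 0], [0, 0.0013, 0.0027, 0.1133, 0, 0, 0]]}, "grip_n": 40}}

```text
t: 7.15
tool_pos: [0.6495, -0.0511, 0.1438]
tool_rot: [2.901, 1.203, 0.005]
contact_force: [-4.2, 2.4, 5.1]
opening: 0.0132
grip_force: 40.4
```

```bash
python3 - <<'E'
from h import *
o=ctrl.get_obs();print(o['contact_force'],o['wrist_torque'],o['q'][5])
to([.648,-.0515,.138],-45)
E
```

```text
[-4.23317324  2.40560007  5.05002795] [ 0.36799289  0.62284787 -0.03327585] 0.590984100008324
 yang -44.9 -> -45.0 d [-0.0014 -0.0008  0.0058] r [ 0.002 -0.003  0.001] q6 0.590984100008324
```

Scaled: -1.3 rad is -0.2069.

>>> {"method": "step_hand", "body": {"deltas": {"steps": [[0, 0, 0, 0, 0, 0, -0.0048], [0, 0, 0, 0, 0, 0, -0.0127], [0, 0, 0, 0, 0, 0, -0.0239], [0, 0, 0, 0, 0, 0, -0.035], [0, 0, 0, 0, 0, 0, -0.0477], [0, 0, 0, 0, 0, 0, -0.0605], [0, 0, 0, 0, 0, 0, -0.0732], [0, 0, 0, 0, 0, 0, -0.0859], [0, 0, 0, 0, 0, 0, -0.0987], [0, 0, 0, 0, 0, 0, -0.1114], [0, 0, 0, 0, 0, 0, -0.1241], [0, 0, 0, 0, 0, 0, -0.1369], [0, 0, 0, 0, 0, 0, -0.1496], [0, 0, 0, 0, 0, 0, -0.1623], [0, 0, 0, 0, 0, 0, -0.1751], [0, 0, 0, 0, 0, 0, -0.1862], [0, 0, 0, 0, 0, 0, -0.1958], [0, 0, 0, 0, 0, 0, -0.2021], [0, 0, 0, 0, 0, 0, -0.2069], [0, 0, 0, 0, 0, 0, -0.2069]]}}}

```text
t: 8.82
tool_pos: [0.6498, -0.0511, 0.1438]
tool_rot: [1.579, 2.712, 0.004]
contact_force: [-2.1, 2.3, 6.1]
opening: 0.0133
grip_force: 40.3
```

```bash
python3 - <<'E'
from h import *
o=ctrl.get_obs();print(o['wrist_torque'],o['q'][5])
to([.649,-.0515,.1438],-45-74.5)
im=optics.get_image("side")
for a,c in red(im,(235,180,110,90)): print("side",a,c.round(1),onz("side",c,.086).round(4),onz("side",c,.074).round(4))
E
```

```text
[0.6049902  0.65894523 0.06491763] -0.7098133431544301
 yang 29.6 -> 60.5 d [ 0.0001 -0.0009  0.    ] r [ 0.003  0.002 -0.54 ] q6 -0.7098133431544301
side 121 [277.1 208.7] [ 0.6197 -0.0207  0.086 ] [ 0.6214 -0.0091  0.074 ]
side 68 [304.  209.6] [ 0.6958 -0.0281  0.086 ] [ 0.6985 -0.0165  0.074 ]
side 86 [272.5 225. ] [ 0.6011 -0.0822  0.086 ] [ 0.6025 -0.0713  0.074 ]
side 82 [300.8 229.5] [ 0.6766 -0.1027  0.086 ] [ 0.679  -0.0922  0.074 ]
```

Scaled: -1.35 rad is -0.2149.

>>> {"method": "step_hand", "body": {"deltas": {"steps": [[0, 0, 0, 0, 0, 0, -0.0048], [0, 0, 0, 0, 0, 0, -0.0127], [0, 0, 0, 0, 0, 0, -0.0239], [0, 0, 0, 0, 0, 0, -0.035], [0, 0, 0, 0, 0, 0, -0.0477], [0, 0, 0, 0, 0, 0, -0.0605], [0, 0, 0, 0, 0, 0, -0.0732], [0, 0, 0, 0, 0, 0, -0.0859], [0, 0, 0, 0, 0, 0, -0.0987], [0, 0, 0, 0, 0, 0, -0.1114], [0, 0, 0, 0, 0, 0, -0.1241], [0, 0, 0, 0, 0, 0, -0.1369], [0, 0, 0, 0, 0, 0, -0.1496], [0, 0, 0, 0, 0, 0, -0.1623], [0, 0, 0, 0, 0, 0, -0.1751], [0, 0, 0, 0, 0, 0, -0.1878], [0, 0, 0, 0, 0, 0, -0.1989], [0, 0, 0, 0, 0, 0, -0.2085], [0, 0, 0, 0, 0, 0, -0.2149], [0, 0, 0, 0, 0, 0, -0.2149]]}}}

```text
t: 10.53
tool_pos: [0.6499, -0.0508, 0.1438]
tool_rot: [-0.463, 3.103, 0.001]
contact_force: [-1.3, 3.5, 5.9]
opening: 0.0133
grip_force: 40.4
```

```bash
python3 - <<'E'
from h import *
o=ctrl.get_obs();print(o['wrist_torque'],o['q'][5])
to([.649,-.0515,.1438],17.3+90)
ims=[crop("side",210,160,140,110,5,"s4.png"),crop("top",205,100,125,115,6,"t4.png")]
for n,im,b in (("side",ims[0],(235,180,110,90)),("top",ims[1],(225,100,100,110))):
  for a,c in red(im,b): print(n,a,c.round(1),onz(n,c,.086).round(4),onz(n,c,.074).round(4))
E
```

```text
[0.57923256 0.60117482 0.01429671] -2.0600969228528982
 yang 107.0 -> 107.3 d [ 0.0011 -0.0004  0.    ] r [-0.     0.004 -0.006] q6 -2.0600969228528982
side 23 [278. 204.] [ 0.6242 -0.0018  0.086 ] [0.6259 0.01   0.074 ]
side 69 [306.3 212.5] [ 0.7006 -0.0396  0.086 ] [ 0.7034 -0.0282  0.074 ]
side 159 [270.4 225.1] [ 0.5952 -0.0823  0.086 ] [ 0.5966 -0.0714  0.074 ]
side 70 [296.9 231. ] [ 0.6652 -0.1073  0.086 ] [ 0.6675 -0.0968  0.074 ]
top 39 [257.1 165.9] [ 0.6274 -0.004   0.086 ] [ 0.6291 -0.004   0.074 ]
top 89 [279.8 173.8] [ 0.6045 -0.069   0.086 ] [ 0.606  -0.0697  0.074 ]
```

View pics/s4.png

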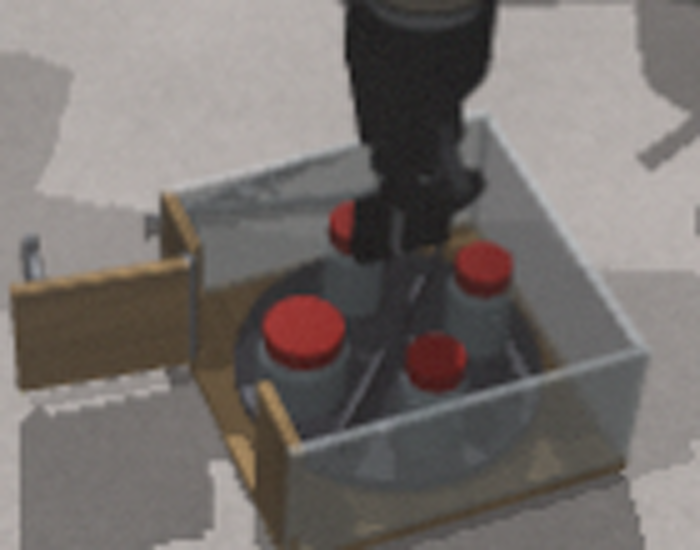

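View pics/t4.png

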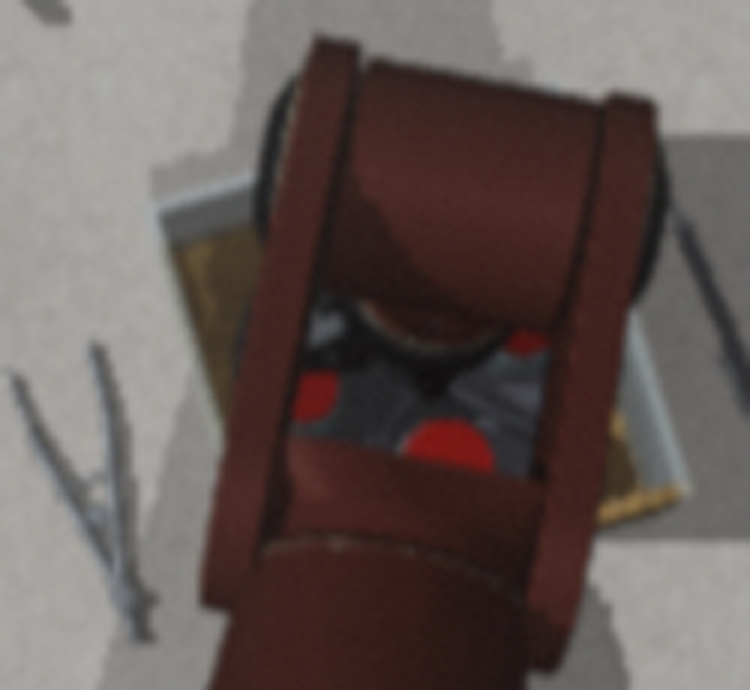

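The side view shows the wide jar in the doorway. The post tops run along (163,195)–(297,448) in the crop. I'll refine the cubby yaw from the two walls and the front edge.

```bash
python3 - <<'E'
from h import *
def ang(n,a,b,z,k,off):
    p=[onz(n,np.array(u)/k+off,z)[:2] for u in (a,b)]; d=p[1]-p[0]
    return p[0].round(4),p[1].round(4),np.linalg.norm(d).round(4),((np.degrees(np.arctan2(d[1],d[0]))+45)%90-45).round(2)
s=[210,160];t=[205,100]
print("front",ang("side",(163,195),(297,448),.1,5,s))
print("right",ang("side",(297,448),(648,352),.1,5,s))
print("back",ang("side",(648,352),(485,118),.1,5,s))
print("left",ang("side",(485,118),(163,195),.1,5,s))
print("floor right bottom",ang("side",(285,548),(625,470),.0,5,s))
P=[onz("side",np.array(u)/5+s,.1)[:2] for u in((163,195),(297,448),(648,352),(485,118))]; print(np.mean(P,0))
print("posts",[onz("side",np.array(u)/5+s,.1)[:2].round(4) for u in((198,243),(262,383))])
# line fits in top0: strongest gradient points along each wall's outer edge
g=cv2.imread("pics/top0.png").astype(np.float32)
lsd=cv2.createLineSegmentDetector()
for n,f in (("top","pics/top0.png"),("side","pics/side0.png")):
    L=lsd.detect(cv2.imread(f,0))[0][:,0]
    for l in L:
        if np.hypot(l[2]-l[0],l[3]-l[1])<25: continue
        r=ang(n,l[:2],l[2:],.1,1,[0,0])
        if abs(np.mean([r[0],r[1]],0)-[.649,-.051]).max()<.15: print(n,*r)
E
```

```text
front (array([0.5231, 0.0091]), array([ 0.5838, -0.1792]), np.float64(0.1979), np.float64(17.86))
right (array([ 0.5838, -0.1792]), array([ 0.7776, -0.1238]), np.float64(0.2016), np.float64(15.95))
back (array([ 0.7776, -0.1238]), array([0.7167, 0.065 ]), np.float64(0.1984), np.float64(17.88))
left (array([0.7167, 0.065 ]), array([0.5231, 0.0091]), np.float64(0.2015), np.float64(16.1))
floor right bottom (array([ 0.5818, -0.168 ]), array([ 0.779 , -0.1245]), np.float64(0.202), np.float64(12.43))
[ 0.65031599 -0.05723226]
posts [array([ 0.541 , -0.0301]), array([ 0.5691, -0.1345])]
top [0.5214 0.0143] [0.7296 0.0769] 0.2174 16.74
top [ 0.5204 -0.1085] [0.5173 0.0143] 0.1229 1.46
top [0.6516 0.0903] [0.5381 0.0767] 0.1143 6.83
top [0.7157 0.0638] [ 0.7691 -0.1119] 0.1836 16.91
top [ 0.752  -0.1283] [ 0.7512 -0.2171] 0.0888 -0.49
top [ 0.566  -0.1123] [0.5328 0.0077] 0.1245 15.46
top [ 0.7191 -0.1781] [ 0.6177 -0.2197] 0.1096 22.36
top [ 0.6202 -0.2048] [ 0.7149 -0.1696] 0.101 20.39
top [ 0.5829 -0.1812] [ 0.7444 -0.1325] 0.1688 16.8
top [ 0.7379 -0.1237] [ 0.6161 -0.1612] 0.1274 17.08
top [0.7372 0.0709] [ 0.7901 -0.104 ] 0.1828 16.82
side [0.7149 0.0657] [ 0.7696 -0.1181] 0.1918 16.58
side [0.6212 0.0423] [0.7138 0.0674] 0.0959 15.16
side [ 0.5694 -0.2501] [ 0.5358 -0.1374] 0.1176 16.6
side [ 0.6498 -0.163 ] [ 0.7668 -0.1265] 0.1226 17.31
```

The walls give a cubby yaw of 16.8°. The jar stands at about 196.8° ± 1°, so it is centred in the doorway, and the grip is holding at 40 N. I'm handing in.

```bash
python3 -c "
from station import ctrl, optics
o=ctrl.get_obs();print(abs(o['dq']).max(),o['grip_force'])
print(ctrl.finish_job())"
```

```text
0.001324860533924767 40.40905058383942
the job is handed in; nothing more can be done
None
```

The job is handed in: the door is about 1.65 rad open, the wide jar is centred in the doorway to within about 1° by my measurements, and the gripper is still holding the bar at 40 N.

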